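Switch on the supply under a stayed lid

TASK

Switch on the supply in the grey steel case: raise its lid by the front grip and push the knee of the folding stay away from you until it locks past straight, and let go so that the lid stands on its stay. Then slide the small switch on the deck inside across to the left until it snaps over, with the lid still locked. Finally pull the knee back towards you to break the stay while the lid is up, and lower the lid by hand, without letting it drop, until it is fully shut; leave the things standing round the case where they are.

Things in the scene. Friction and masses are not known exactly. Their poses are not given: they have to be found in the camera images.
- case: grey sheet-steel case fixed to the bench, 200 deep (its x, pointing away from the robot) x 270 wide (its y, to the left) x 100 mm high, walls 3 mm; origin at the centre of its underside. Inside, a flat dark steel deck, top face 72 mm above the bench, fills all but a 60 mm wide well along the right wall, where the folding stay lies. At the deck's left edge (92 to 118 mm left of the middle) two black fuse caps, 20 mm across and 10 mm high, which play no part.
- hinge (a point): middle of the lid's hinge line, along the case's upper far edge, 102 mm above the bench. With the lid up it overhangs the inside, so stay and switch are reached from the front with the tool leaning about 30 to 40 degrees (its wrist towards the robot)
- lid (a joint): angle of the lid about the hinge line: 0 shut, about 1.22 with the stay straight, which is as far as it goes. The lid is a shallow pan 206 x 278 mm with a 14 mm rim, about 0.45 kg; the friction of its stiff hinge alone is sure to carry it only above roughly 1.05 rad; lower down it falls shut if let go (how soon depends on its weight).
- grip (a point): centre of the black grip barrel in front of the lid's front edge: 18 mm thick, 26 mm long along the case's y, carried on a 14 mm wide neck 30 mm ahead of the lid's edge. It moves round the hinge line at 236 mm from it. Pinched by its two flat ends it can turn between the fingers
- stay_foot (a point): pin of the stay's lower bar on the inside of the right wall; the lower bar turns about it along the case's y axis
- knee (a point): centre of the dark round knee boss of the folding stay: 18 mm thick, 26 mm long along the case's y, with the two steel bars (4 mm thick, 14 mm wide, each 79 mm between pins) at its middle. It moves on a circle of 79 mm about stay_foot. Lid shut: folded down in the well; lid up: about 145 mm above the bench. It can be pinched by its two flat ends or pushed
- stay_upper (a joint): unfolding of the knee: 0 folded with the lid shut, 2.41 bars in line, 2.53 hard stop. Raising the lid leaves the knee a little short of straight, bent towards the robot; pushed away from the robot through straight onto its stop (about 5 mm of travel past straight) it is locked and carries the lid. The riveted knee is stiff: it takes 2 to 5 N and stays where it is left. Pulled towards the robot past straight it is broken and folds as the lid goes down
- ridge (a point): top of the ridge of the slide switch, 5 mm above the deck, its centre as the switch stands; the ridge is 20 mm long along the case's x, 5 mm thick along its y, on a plate flush with the deck
- switch (a joint): travel of the switch along the case's y: 0 off (right), 0.010 m on (left). A spring detent holds it at either end: it takes about 4 N to push, and snaps over past the middle
- coupling_hub: bystander: grey steel hub, 66 mm across, 38 mm high, origin at its underside
- screw_jar: bystander: white jar with red cap, 63 mm across, 87 mm high, origin at its underside
- tape_roll: bystander: black roll of tape, 57 mm across, 19 mm high, origin at its underside
- bearing: bystander: ball bearing, 40 mm across, 12 mm high, origin at its underside

How it is judged:
On the way, in this order (a step that is already met when the one before it is completed fails the run):
1. the lid stands up on its stay, the knee locked past straight, and the robot touches neither (value of joint lid above 1.1 rad and value of joint stay_upper above 2.44 rad and contact force between case and the fingers below 0.1 N), for 0.2 s.
2. the switch is over to the left, the stay still locked (value of joint switch above 0.008 m and value of joint stay_upper above 2.44 rad and value of joint lid above 1.1 rad), for 0.1 s.
3. the knee is broken towards the robot while the lid is still up (value of joint stay_upper below 2.3 rad and value of joint lid above 0.8 rad), for 0.05 s.
At the end, for the whole second after the job is handed in: The lid is fully shut (within 0.04 rad), the stay folded inside, the switch on (beyond 8 of its 10 mm), and the robot has let go (value of joint lid below 0.04 rad and value of joint switch above 0.008 m and value of joint stay_upper below 0.3 rad and contact force between case and the fingers below 0.1 N); the robot touches nothing.
It fails at once if the lid drops (closes faster than 2 rad/s) (velocity of joint lid below -2 rad/s).
It fails at once if a bystander is moved by more than 20 mm (distance of any of coupling_hub, screw_jar, tape_roll, bearing from where it was at the start of the episode above 0.02 m).
It also fails if it takes over 72 s, if anything falls off the work surface, if the arm or the gripper's body presses on something with over 40 N, if the wrist force passes 120 N, or if a joint passes its speed limit or range.

ROBOT

A 6-joint arm with a two-finger parallel gripper is mounted at the origin on a cart in front of the work surface, level with it; the furniture and walls round the work are solid. World frame = base frame: x ahead of the robot, y to its left, z up, the work surface at z = 0. Lengths are in m, angles in rad, forces in N, time in s.
With the tool pointing down it reaches from about 0.325 to 0.775 m from the base axis. Payload 5.5 kg.
Tool frame: the origin (TCP) lies between the finger pads; the fingertips stand 25 mm ahead of it and the grasp point (between the pads) lies 6 mm ahead of it; z points along the fingers, y is the line along which they close (so a half turn about z gives the same grasp; the last joint's range is limited). The gripper opens to 88 mm and grips with 3 to 60 N. Pads are 20 mm wide; open, the fingers measure 115 mm over their backs; the gripper's body (75 mm by 178 mm) begins 61 mm behind the grasp point.
Start: joints at [-1.235, 0.091, 1.231, -0, 1.82, -0.057], TCP at [0.23, -0.554, 0.248] pointing down, gripper open.
Joint ranges: [-2.87, 2.87], [-0.86, 2.18], [0.17, 2.46], [-1.51, 4.65], [0.06, 2.69], [-2.65, 2.65]. Speed limits (rad/s): [2.57, 2.57, 3.01, 3.14, 3.14, 3.14].

INTERFACE

Orientations are given as a unit quaternion [w, x, y, z].
In Python, from rig import ctrl, eyes gives the robot as it stands.
- The arm moves only by the tool move_arm, never from a script. Its argument "plan" is a list of rows, each a list of 3 entries, a list of its own where there are three numbers: the turn, a rotation vector about the tool's x, y, z in rad, then the shift along the tool's x, y, z in mm, then the opening, from -1 (shut) to 1 (fully open). A call has 1 to 20 rows; each row is the pose to reach, as a shift and turn from the pose commanded when the call began, along the tool's axes at that moment; what a row does not reach only later rows make up. A row lasts 1/8 s, in which the tool goes at most 62.5 mm and 10.7 degrees, less where a joint would pass 70% of its speed; a pose out of reach is approached as far as the arm can. A call with a gripper value outside its range is refused whole. The fingers move at their own pace and stop on an object; the grip force is fixed at half the most. Time passes only in rows, so rows that repeat a pose let the fingers close. It gives the time, the measured TCP pose, the force, the opening and the grip force at its end, in the units of the state.
- ctrl.get_obs(): the state, without advancing time (a new reading comes with each control period).
- eyes.snapshot(name): name is "scene" or "top" or "wrist"; returns a dict with "image" (400x640x3 uint8, blue, green, red), "camera_matrix" (3x3 intrinsics, pixels), "rvec" (rotation vector, rad) and "tvec" (3), from world to camera coordinates, as OpenCV has them. Camera axes: x right, y down, z forward; pixel columns grow to the right and rows downward; lengths in m; the calibration is good to about 2 mm. A picture is of the moment at which its call begins. There is no depth.
- ctrl.finish_job(): hands the job in; it is judged then, once.
The state is a dict: "time_s": time; "q": joint angles; "dq": joint speeds; "joint_torque": joint torques, N m; "position": TCP position; "tool_rot": TCP orientation; "contact_force": force on the tool from outside, world axes, zero at the start; "ft_torque": the same for the moment, N m; "grip_width": finger opening in m; "grip_force": force on a finger pad.
Only numpy, scipy, OpenCV 4.12 (cv2) and the standard library are available. Lean on these libraries where they do the work, as an engineer would, in place of code of your own. Each camera call takes 0.05 s, during which the arm holds its last target. There are 200 camera calls.

## Working session

There is one attempt and no reset: what is moved stays moved. The work goes in short steps, Python scripts to look and compute and a tool call to move; the robot and the scene stay as the last step left them, time stands still between calls to the robot, and variables do not carry over. Pictures are saved under pics/ and viewed, at most 10 in all, crops included, and the job is handed in when it is done.

Besides the shell and the picture viewer there is one more tool, called after "Call:" by a JSON object that holds its "op" and its "data", one argument or row to a line. move_arm: Moves the arm, as the interface text tells. Its arguments: {"type":"object","properties":{"plan":{"type":"array"}},"required":["plan"]}

```bash
mkdir -p pics; ls
cat > h.py <<'E'
import numpy as np, cv2
from rig import ctrl, eyes
def snap(n):
    s=eyes.snapshot(n); s['R']=cv2.Rodrigues(np.array(s['rvec'],float))[0]; return s
def ray(s,u,v):
    K=np.array(s['camera_matrix'],float); d=s['R'].T@np.linalg.solve(K,[u,v,1.]); c=-s['R'].T@np.array(s['tvec'],float).ravel(); return c,d
def onz(s,u,v,z):
    c,d=ray(s,u,v); return c+d*(z-c[2])/d[2]
def proj(s,P):
    return cv2.projectPoints(np.array(P,float).reshape(-1,1,3),np.array(s['rvec'],float),np.array(s['tvec'],float),np.array(s['camera_matrix'],float),None)[0].reshape(-1,2)
E
python3 - <<'E'
from h import *
for n in ['scene','top']:
    s=snap(n); cv2.imwrite(f'pics/{n}0.png',s['image']); print(n,ray(s,320,200))
o=ctrl.get_obs(); print(o)
E
```

```text
pics
scene (array([ 0.25944479, -0.59612703,  0.8194645 ]), array([ 0.29083833,  0.61229604, -0.73533759]))
top (array([ 0.22991106, -0.00577633,  1.48645136]), array([ 0.21541042, -0.01028758, -0.97651979]))
{'time_s': 0.1, 'q': array([-1.23471124e+00,  9.17842123e-02,  1.23176424e+00,  8.44726559e-07,
        1.81979921e+00, -5.66849031e-02]), 'dq': array([ 0.00160549, -0.0026764 , -0.00337066,  0.00083821,  0.00047399,
        0.00071492]), 'joint_torque': array([ 1.37919884e-03, -4.47857952e+01, -4.07569742e+01,  6.97913859e-02,
        2.84405571e-02, -1.18967569e-04]), 'position': array([ 0.22958262, -0.55409753,  0.24662022]), 'tool_rot': array([-8.69008376e-04,  9.80777965e-01,  1.95125123e-01, -1.21783065e-04]), 'contact_force': array([-0.02580327,  0.09229424,  0.68587274]), 'ft_torque': array([ 0.01259758, -0.01831459,  0.04750948]), 'grip_force': 0.0, 'grip_width': 0.08774171846862724}
```

View pics/scene0.png

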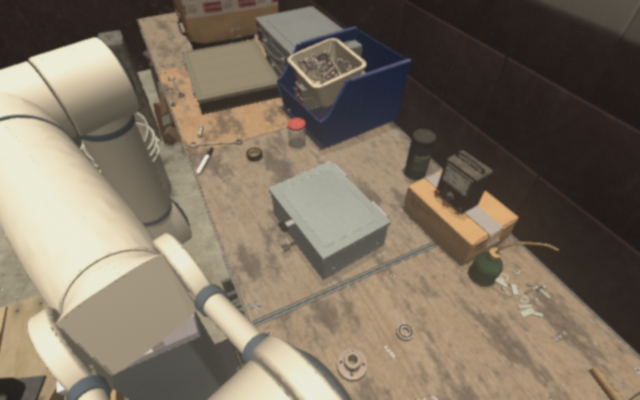

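View pics/top0.png

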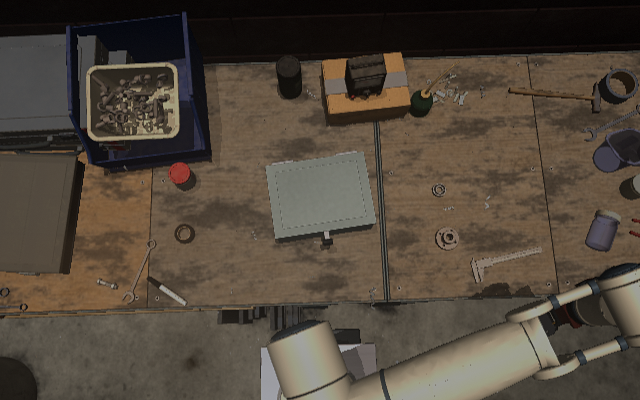

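The pictures show the case lid at about (266,166)–(375,226) in the top view, with its grip at (327,238). The jar is at (180,173), tape (184,233), hub (447,238) and bearing (438,190), all well clear of the case. Next I measure the lid outline.

Run:
```python
from h import *
s=snap('top'); im=s['image']
print(im[200,320],im[170,300],im[238,327],im[210,250],im[236,275])
a=im.astype(int)
roi=np.zeros(im.shape[:2],bool); roi[140:250,255:385]=1
m=((a[:,:,0]>=a[:,:,2]-8)&(a.sum(2)>260)&roi).astype(np.uint8)
m=cv2.morphologyEx(m,cv2.MORPH_OPEN,np.ones((5,5)))
c=max(cv2.findContours(m,0,1)[0],key=cv2.contourArea)
P=np.array([onz(s,u,v,.104)[:2] for u,v in c[:,0]],np.float32)
r=cv2.minAreaRect(P); print(r, cv2.boxPoints(r)); print(cv2.boxPoints(cv2.minAreaRect(c)))
roi2=np.zeros(im.shape[:2],bool); roi2[228:252,310:345]=1
m=((a.sum(2)<110)&roi2); ys,xs=np.nonzero(m); print(xs.min(),xs.max(),ys.min(),ys.max(),xs.mean(),ys.mean())
for z in(.06,.1): print(onz(s,xs.mean(),ys.mean(),z))
big=cv2.resize(im[140:260,250:400],None,fx=5,fy=5,interpolation=cv2.INTER_CUBIC); 
sc=snap('scene'); b2=cv2.resize(sc['image'][160:280,260:400],None,fx=5,fy=5,interpolation=cv2.INTER_CUBIC)
cv2.imwrite('pics/c1.png',cv2.resize(np.vstack([cv2.resize(big,(600,480))[240:],cv2.resize(b2,(600,514))[:340]]),None,fx=1,fy=1))
```

```text
[115 124 123] [108 116 114] [116 119 127] [56 68 79] [124 132 130]
((0.5516610145568848, -0.020452171564102173), (0.20528431236743927, 0.2755851149559021), 7.499567031860352) [[ 0.43191236  0.10276496]
 [ 0.46788138 -0.17046276]
 [ 0.67140967 -0.1436693 ]
 [ 0.63544065  0.12955841]]
[[264.44775 166.42099]
 [363.44556 150.70706]
 [374.87836 222.73361]
 [275.88055 238.44754]]
313 344 229 245 328.3544303797468 237.40506329113924
[ 0.43762516 -0.04035155  0.06      ]
[ 0.43180052 -0.03938201  0.1       ]
```

View pics/c1.png

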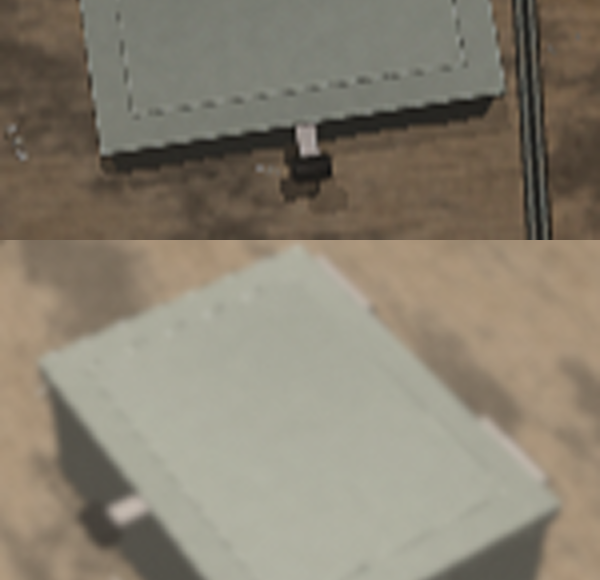

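The crop shows the grip barrel at about (327.5,241.7) in the top view and (283.3,225.8) in the scene view. I triangulate it and write a helper that converts target poses to row numbers.

```bash
cat >> h.py <<'E'
from scipy.spatial.transform import Rotation as Ro
YAW=np.radians(7.5); UX=np.array([np.cos(YAW),np.sin(YAW),0]); UY=np.array([-UX[1],UX[0],0]); UZ=np.array([0,0,1.])
HINGE=np.array([.6534,-.0070,.102])
def tri(s1,p1,s2,p2):
    c1,d1=ray(s1,*p1); c2,d2=ray(s2,*p2)
    t=np.linalg.lstsq(np.c_[d1,-d2],c2-c1,rcond=None)[0]; a=c1+t[0]*d1; b=c2+t[1]*d2
    return (a+b)/2, np.linalg.norm(a-b)
def cf(p): d=np.asarray(p)-HINGE; return np.array([d@UX,d@UY,p[2]])   # case-aligned coords about the hinge
def wf(x,y,z): return HINGE*[1,1,0]+UX*x+UY*y+UZ*z
def ori(lean):
    z=UX*np.sin(lean)-UZ*np.cos(lean); y=-UY; return Ro.from_matrix(np.c_[np.cross(y,z),y,z])
def rows(wps, base=None):
    "wps: (case coords of grasp point mm, lean deg); print rows from the present pose"
    o=ctrl.get_obs(); q=np.array(o['tool_rot']); R0=Ro.from_quat(q[[1,2,3,0]]); p0=np.array(o['position'])
    if base: p0=wf(*np.array(base[0])/1000)-.006*ori(np.radians(base[1])).as_matrix()[:,2]; R0=ori(np.radians(base[1]))
    for c,l in wps:
        R=ori(np.radians(l)); p=wf(*np.array(c)/1000)-.006*R.as_matrix()[:,2]
        print(np.round((R0.inv()*R).as_rotvec(),3).tolist(), np.round(1000*R0.inv().apply(p-p0),1).tolist())
def where():
    o=ctrl.get_obs(); R=Ro.from_quat(np.array(o['tool_rot'])[[1,2,3,0]]).as_matrix()
    print('t',round(o['time_s'],2),'grasp(case mm)',np.round(1000*cf(np.array(o['position'])+.006*R[:,2]),1),'lean',np.round(np.degrees(np.arctan2(R[:,2]@UX,-R[2,2])),1),'F',np.round(o['contact_force'],1),'w',round(o['grip_width'],4),'gf',round(o['grip_force'],1))
E
python3 - <<'E'
from h import *
a,b=snap('top'),snap('scene')
p,e=tri(a,(327.5,241.7),b,(283.3,225.8)); print(p,e,cf(p)*1000)
rows([((-235,0,220),0),((-235,0,97),0)])
E
```

```text
[ 0.42078489 -0.03669819  0.10119966] 0.001404862679096378 [-234.50145075    0.9182447   101.19966277]
[-0.001, 0.0, 0.262] [374.0, -404.2, 21.5]
[-0.001, 0.0, 0.262] [374.0, -404.1, 144.5]
```

Call:
{"op": "move_arm", "data": {
  "plan": [
    [[0, 0, 0.262], [374, -404, 21], 1],
    [[0, 0, 0.262], [374, -404, 21], 1],
    [[0, 0, 0.262], [374, -404, 21], 1],
    [[0, 0, 0.262], [374, -404, 21], 1],
    [[0, 0, 0.262], [374, -404, 21], 1],
    [[0, 0, 0.262], [374, -404, 21], 1],
    [[0, 0, 0.262], [374, -404, 21], 1],
    [[0, 0, 0.262], [374, -404, 21], 1],
    [[0, 0, 0.262], [374, -404, 21], 1],
    [[0, 0, 0.262], [374, -404, 21], 1],
    [[0, 0, 0.262], [374, -404, 21], 1],
    [[0, 0, 0.262], [374, -404, 21], 1]
  ]
}}

```text
time_s: 1.8
position: [0.4203, -0.0391, 0.2268]
tool_rot: [0.0, 0.998, 0.064, 0.0]
contact_force: [0.4, -0.7, 0.4]
grip_width: 0.0879
grip_force: 0.0
```

Run:
```python
from h import *
where(); print(ctrl.get_obs()['q'])
rows([((-235,0.5,99),0)])
cv2.imwrite('pics/w1.png',snap('wrist')['image'])
```

```text
t 1.8 grasp(case mm) [-235.3   -1.4  220.8] lean 0.0 F [ 0.4 -0.7  0.4] w 0.0879 gf 0.0
[-1.73202388e-01 -3.96541609e-01  1.70679146e+00 -3.53834617e-04
  1.83105993e+00  1.26882089e+00]
[0.0, -0.0, -0.002] [0.2, -2.0, 121.8]
```

View pics/w1.png

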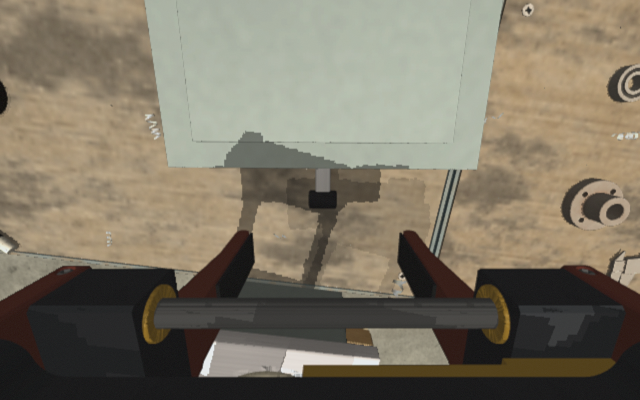

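The wrist view shows the grip at (323,199), between the fingers, with the lid edge level at row 168, so the yaw is right. I descend and grip.

Call:
{"op": "move_arm", "data": {
  "plan": [
    [[0, 0, 0], [0, -2, 60], 1],
    [[0, 0, 0], [0, -2, 110], 1],
    [[0, 0, 0], [0, -2, 122], 1],
    [[0, 0, 0], [0, -2, 122], 1],
    [[0, 0, 0], [0, -2, 122], -0.6],
    [[0, 0, 0], [0, -2, 122], -1],
    [[0, 0, 0], [0, -2, 122], -1],
    [[0, 0, 0], [0, -2, 122], -1],
    [[0, 0, 0], [0, -2, 122], -1],
    [[0, 0, 0], [0, -2, 122], -1]
  ]
}}

```text
time_s: 3.1
position: [0.4202, -0.0359, 0.1046]
tool_rot: [-0.0, 0.998, 0.065, -0.0]
contact_force: [1.3, -0.0, -0.0]
grip_width: 0.0317
grip_force: 0.0
```

Run:
```python
from h import *
where()
# arc in case coordinates, radius 236 about (0,102); start angle offset from grip z~100
wps=[]
for i in range(1,20):
    a=1.20*i/19; wps.append(((-235.5*np.cos(a)-0*np.sin(a),0.5,101+235.5*np.sin(a)),35*i/19))
rows(wps, base=((-235.5,.5,99),0))
```

```text
t 3.1 grasp(case mm) [-235.     1.8   98.6] lean -0.0 F [ 1.3 -0.  -0. ] w 0.0317 gf 0.0
[0.0, 0.032, 0.0] [0.3, 0.0, -16.9]
[0.0, 0.064, -0.0] [1.5, 0.0, -31.7]
[0.0, 0.096, 0.0] [3.6, 0.0, -46.3]
[0.0, 0.129, 0.0] [6.7, -0.0, -60.8]
[0.0, 0.161, 0.0] [10.7, 0.0, -75.1]
[0.0, 0.193, -0.0] [15.6, -0.0, -89.0]
[0.0, 0.225, 0.0] [21.3, 0.0, -102.6]
[0.0, 0.257, 0.0] [27.9, 0.0, -115.8]
[-0.0, 0.289, 0.0] [35.3, -0.0, -128.5]
[0.0, 0.322, 0.0] [43.5, -0.0, -140.7]
[0.0, 0.354, -0.0] [52.5, -0.0, -152.4]
[0.0, 0.386, 0.0] [62.2, -0.0, -163.4]
[0.0, 0.418, 0.0] [72.6, -0.0, -173.8]
[0.0, 0.45, 0.0] [83.6, 0.0, -183.5]
[0.0, 0.482, -0.0] [95.2, 0.0, -192.5]
[0.0, 0.514, 0.0] [107.4, 0.0, -200.7]
[0.0, 0.547, 0.0] [120.1, 0.0, -208.1]
[0.0, 0.579, 0.0] [133.2, 0.0, -214.7]
[0.0, 0.611, 0.0] [146.7, 0.0, -220.4]
```

Call:
{"op": "move_arm", "data": {
  "plan": [
    [[0, 0, 0], [0, 0, 0], -1],
    [[0, 0, 0], [0, 0, 0], -1],
    [[0, 0, 0], [0, 0, 0], -1]
  ]
}}

```text
time_s: 3.48
position: [0.4203, -0.0361, 0.1046]
tool_rot: [0.0, 0.998, 0.065, -0.0]
contact_force: [0.4, -0.7, -0.7]
grip_width: 0.0257
grip_force: 30.0
```

Call:
{"op": "move_arm", "data": {
  "plan": [
    [[0, 0.032, 0], [0, 0, -17], -1],
    [[0, 0.064, 0], [1.5, 0, -32], -1],
    [[0, 0.096, 0], [3.5, 0, -46], -1],
    [[0, 0.13, 0], [6.5, 0, -61], -1],
    [[0, 0.16, 0], [10.5, 0, -75], -1],
    [[0, 0.19, 0], [15.5, 0, -89], -1]
  ]
}}

```text
time_s: 4.22
position: [0.4357, -0.0342, 0.1943]
tool_rot: [-0.006, 0.993, 0.065, 0.095]
contact_force: [3.2, -3.8, -5.6]
grip_width: 0.0261
grip_force: 30.0
```

Run:
```python
from h import *
where()
wps=[]
for i in range(7,20):
    a=1.20*i/19; wps.append(((-235.5*np.cos(a)-0*np.sin(a),0.5,101+235.5*np.sin(a)),35*i/19))
a=1.2*6/19
rows(wps, base=((-235.5*np.cos(a),.5,101+235.5*np.sin(a)),35*6/19))
```

```text
t 4.22 grasp(case mm) [-218.3    1.5  188.4] lean 11.0 F [ 3.2 -3.8 -5.6] w 0.0261 gf 30.0
[-0.0, 0.032, 0.0] [8.2, 0.0, -12.2]
[-0.0, 0.064, 0.0] [17.2, 0.0, -23.9]
[-0.0, 0.096, -0.0] [27.0, 0.0, -35.0]
[-0.0, 0.129, 0.0] [37.4, 0.0, -45.4]
[-0.0, 0.161, -0.0] [48.4, 0.0, -55.1]
[-0.0, 0.193, 0.0] [60.0, 0.0, -64.1]
[-0.0, 0.225, 0.0] [72.2, 0.0, -72.3]
[-0.0, 0.257, -0.0] [84.9, 0.0, -79.7]
[0.0, 0.289, -0.0] [98.0, 0.0, -86.3]
[-0.0, 0.322, 0.0] [111.6, 0.0, -92.0]
[0.0, 0.354, 0.0] [125.4, 0.0, -96.9]
[-0.0, 0.386, 0.0] [139.6, 0.0, -100.8]
[0.0, 0.418, 0.0] [153.9, 0.0, -103.8]
```

Call:
{"op": "move_arm", "data": {
  "plan": [
    [[0, 0.032, 0], [8, 0, -12], -1],
    [[0, 0.064, 0], [17, 0, -24], -1],
    [[0, 0.096, 0], [27, 0, -35], -1],
    [[0, 0.129, 0], [37.5, 0, -45.5], -1],
    [[0, 0.161, 0], [48.5, 0, -55], -1],
    [[0, 0.193, 0], [60, 0, -64], -1],
    [[0, 0.225, 0], [72, 0, -72.5], -1],
    [[0, 0.257, 0], [85, 0, -79.5], -1],
    [[0, 0.289, 0], [98, 0, -86.5], -1],
    [[0, 0.322, 0], [111.5, 0, -92], -1],
    [[0, 0.354, 0], [125.5, 0, -97], -1],
    [[0, 0.386, 0], [139.5, 0, -101], -1],
    [[0, 0.418, 0], [154, 0, -104], -1],
    [[0, 0.418, 0], [154, 0, -104], -1]
  ]
}}

```text
time_s: 5.98
position: [0.5669, -0.0181, 0.3284]
tool_rot: [-0.018, 0.951, 0.062, 0.301]
contact_force: [-0.4, -8.7, 2.8]
grip_width: 0.0258
grip_force: 30.0
```

Run:
```python
from h import *
where()
for n in ['scene','wrist']:
    s=snap(n); cv2.imwrite(f'pics/{n}2.png',s['image'])
```

```text
t 5.97 grasp(case mm) [-8.380e+01  3.000e-01  3.235e+02] lean 35.1 F [-0.4 -8.7  2.8] w 0.0258 gf 30.0
```

View pics/scene2.png

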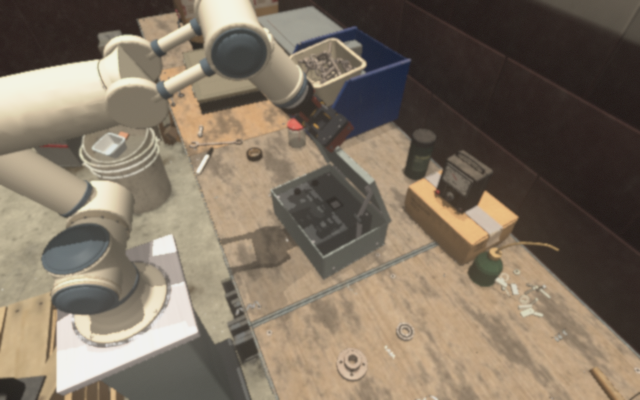

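The lid is up (grip at about 1.21 rad) and the inside is visible at (270–380,170–260). I release and back off to view it.

Call:
{"op": "move_arm", "data": {
  "plan": [
    [[0, 0, 0], [0, 0, 0], -0.2],
    [[0, 0, 0], [0, 0, 0], 0.2],
    [[0, 0, 0], [0, 0, 0], 0.2],
    [[0, 0, 0], [0, 0, 0], 0.2],
    [[0, 0, 0], [0, 0, -50], 0.2],
    [[0, 0, 0], [0, 0, -100], 0.2],
    [[0, 0, 0], [-60, 0, -100], 0.2],
    [[0, 0, 0], [-110, 0, -80], 0.2],
    [[0, 0, 0], [-110, 0, -80], 0.2],
    [[0, 0, 0], [-110, 0, -80], 0.2]
  ]
}}

```text
time_s: 7.32
position: [0.4317, -0.0343, 0.3305]
tool_rot: [-0.019, 0.951, 0.062, 0.301]
contact_force: [-0.5, 0.8, 1.0]
grip_width: 0.0525
grip_force: 0.0
```

Run:
```python
from h import *
where()
for n in ['scene','wrist','top']:
    s=snap(n); cv2.imwrite(f'pics/{n}3.png',s['image'])
```

```text
t 7.33 grasp(case mm) [-219.9    1.8  325.5] lean 35.1 F [-0.5  0.8  1. ] w 0.0525 gf 0.0
```

View pics/wrist3.png

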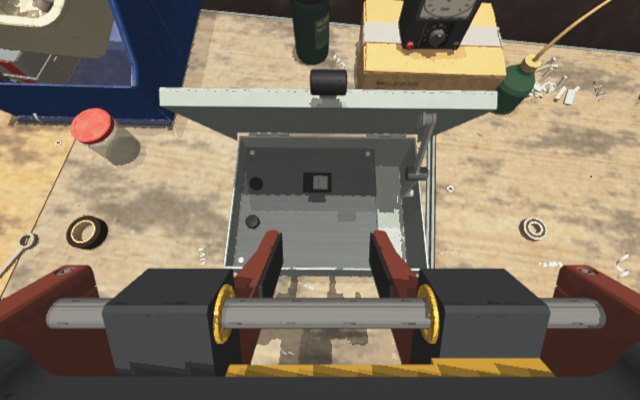

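The wrist view shows the knee boss at (417,173) and the switch plate around (318,182), with fuse caps at (256,184) and (252,221). I enlarge those areas.

Run:
```python
from h import *
w=snap('wrist'); s=snap('scene')
def crop(im,u,v,h,wd,k): return cv2.resize(im[v:v+h,u:u+wd],None,fx=k,fy=k,interpolation=cv2.INTER_CUBIC)
A=crop(w['image'],298,164,30,40,10); B=crop(w['image'],395,150,40,40,7.5)
C=crop(s['image'],340,180,50,70,6) ; D=crop(s['image'],300,180,50,50,6)[:, :280]
cv2.imwrite('pics/c3.png',np.vstack([np.hstack([A,B]),np.hstack([C,D])]))
print(A.shape,B.shape)
for z in(.14,.145,.15): print(cf(onz(w,417,173,z))*1000, proj(s,onz(w,417,173,z)))
for z in(.072,.077): print(cf(onz(w,318,182,z))*1000)
print('fuse',cf(onz(w,256,184,.082))*1000,cf(onz(w,252,221,.082))*1000, 'corners', [cf(onz(w,u,v,.1))*1000 for u,v in((227,272),(426,270))])
```

```text
(300, 400, 3) (300, 300, 3)
[ -81.76835729 -118.56081152  140.        ] [[361.18164049 220.5601159 ]]
[ -84.05860462 -116.82673477  145.        ] [[360.14063106 219.18435516]]
[ -86.34885195 -115.09265802  150.        ] [[359.09111069 217.79734666]]
[-66.22292748  12.85086053  72.        ]
[-68.32557604  12.72126489  77.        ]
fuse [-73.89065476 105.95739585  82.        ] [-131.50211779  107.16502194   82.        ] corners [array([-204.96299501,  129.26631573,  100.        ]), array([-202.09822982, -130.08873002,  100.        ])]
```

View pics/c3.png

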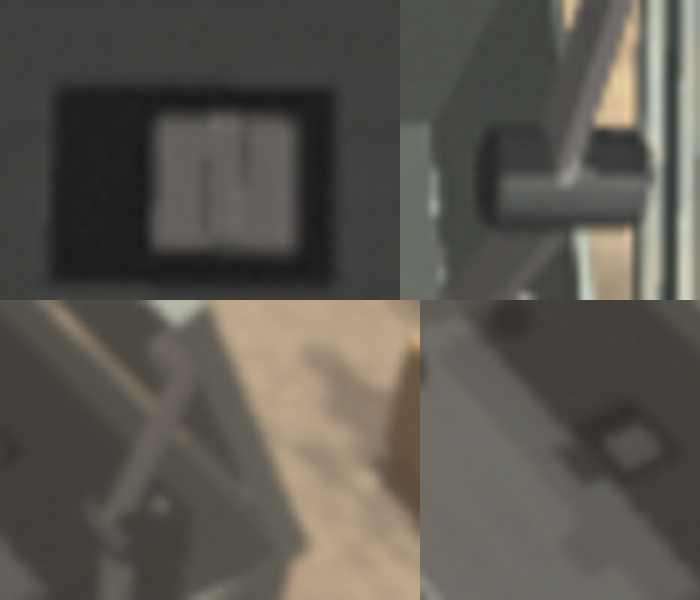

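The off switch shows its ridge centre at (320.5,182). The knee boss is at (417.2,174) in the wrist view and about (358,217) in the scene view. The upper bar's direction gives the push direction.

Run:
```python
from h import *
w=snap('wrist'); s=snap('scene')
p,e=tri(w,(417.2,174),s,(358,217)); print('knee',cf(p)*1000,e)
print('ridge',cf(onz(w,320.5,182,.077))*1000,cf(onz(w,320.5,182,.072))*1000)
def ony(s,u,v,y):
    c,d=ray(s,u,v); t=(y-(c-HINGE)@UY)/(d@UY); return cf(c+d*t)*1000
for y in(-119,-117,-115): print(y,ony(w,417.2,174,y/1000),'upper',ony(w,430,118,y/1000))
u,e=tri(w,(430,118),s,(340+165/6,180+45/6)); print('upper pin',cf(u)*1000,e)
where()
q=ctrl.get_obs()['q'];print(q)
```

```text
knee [ -89.52400021 -113.68519243  153.03265075] 0.0014004746219844835
ridge [-69.54717476   9.03447584  77.        ] [-67.45523489   9.12134425  72.        ]
-119 [ -83.11415491 -119.          137.147476  ] upper [ -41.10671992 -119.          200.59525727]
-117 [ -85.72448131 -117.          142.92798017] upper [ -44.41185672 -117.          205.32632393]
-115 [ -88.33480771 -115.          148.70848434] upper [ -47.71699351 -115.          210.05739059]
upper pin [ -62.81623978 -105.79203722  231.91744054] 0.0002824141153360318
t 7.67 grasp(case mm) [-220.2    2.   324.4] lean 35.0 F [ 0.2  1.  -0.2] w 0.0528 gf 0.0
[-0.36596499 -0.85532584  1.90593975  0.27621135  1.54062229  1.14308837]
```

Run:
```python
from h import *
w=snap('wrist')
def ony(s,u,v,y):
    c,d=ray(s,u,v); t=(y-(c-HINGE)@UY)/(d@UY); return np.round(cf(c+d*t)*1000,1)
for y in(-119,-117,-115): print(y,[ony(w,*p,y/1000) for p in((407,188),(417.2,174),(424.3,150),(430,118))])
np.savez('w_a.npz',**{k:np.array(v) for k,v in w.items()})
rows([((-155,-116,245),35)])
```

```text
-119 [array([ -83.5, -119. ,   85. ]), array([ -83.5, -119. ,  135.3]), array([ -67. , -119. ,  169.9]), array([ -41.5, -119. ,  198.9])]
-117 [array([ -86.1, -117. ,   91.6]), array([ -86.1, -117. ,  141.1]), array([ -69.9, -117. ,  175.1]), array([ -44.8, -117. ,  203.6])]
-115 [array([ -88.7, -115. ,   98.2]), array([ -88.7, -115. ,  146.9]), array([ -72.8, -115. ,  180.3]), array([ -48.1, -115. ,  208.4])]
[0.001, 0.001, 0.001] [8.3, 117.9, 102.1]
```

Call:
{"op": "move_arm", "data": {
  "plan": [
    [[0, 0, 0], [4, 60, 40], 0.2],
    [[0, 0, 0], [8, 118, 80], 0.2],
    [[0, 0, 0], [8, 118, 100], 0.2],
    [[0, 0, 0], [8, 118, 100], 0.2],
    [[0, 0, 0], [8, 118, 100], 0.2]
  ]
}}

```text
time_s: 8.35
position: [0.5098, -0.1427, 0.2516]
tool_rot: [-0.019, 0.952, 0.063, 0.299]
contact_force: [0.3, -0.5, 0.2]
grip_width: 0.0527
grip_force: 0.0
```

Run:
```python
from h import *
w=snap('wrist'); cv2.imwrite('pics/w4.png',w['image']); where()
np.savez('w_b.npz',**{k:np.array(v) for k,v in w.items()})
print(proj(w,[wf(-.0861,-.117,.1411),wf(-.0887,-.115,.1469)]))
```

```text
t 8.4 grasp(case mm) [-156.6 -115.7  247.4] lean 35.0 F [0.  0.5 0.4] w 0.0528 gf 0.0
[[326.42414465 200.82686224]
 [324.33164002 201.44642148]]
```

View pics/w4.png

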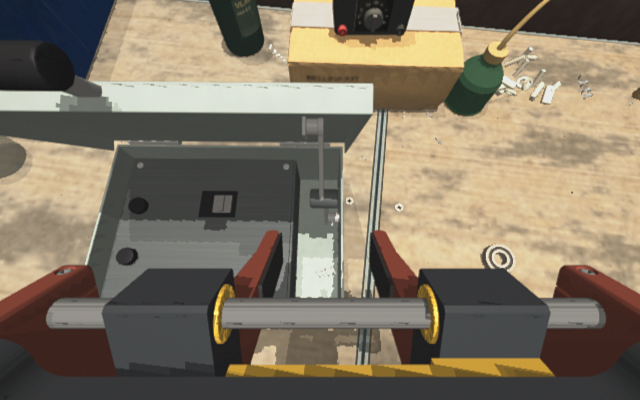

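The boss is now at about (324,199), midway between the fingers. The upper bar runs up to its lid bracket at about (320,130).

Run:
```python
from h import *
a=dict(np.load('w_a.npz')); b=dict(np.load('w_b.npz'))
im=b['image']; print(im[199,300:350].sum(1)); print(im[180:220,315].astype(int).sum(1),im[180:220,333].astype(int).sum(1))
for pb in((324,199),(323.5,200)):
  p,e=tri(a,(417.2,174),b,pb); print(cf(p)*1000,e*1000)
p,e=tri(a,(430,118),b,(320,130)); print(cf(p)*1000,e*1000)
p,e=tri(a,(320.5,182),b,(220.5,204)); print('ridge',cf(p)*1000,e*1000, cf(onz(b,220.5,204,.077))*1000)
```

```text
[309 319 319 315 319 318 316 317 317 281 287 304 314 314 294 260 255 256
 255 288 372 442 430 358 337 337 337 343 344 345 335 302 278 281 278 279
 258 188 193 201 295 561 604 476 435 442 648 624 573 365]
[309 322 325 325 322 322 321 316 278 196 169 172 175 183 191 189 191 193
 203 260 305 291 272 263 247 212 187 196 269 317 323 318 321 320 319 318
 318 321 317 320] [301 320 316 318 321 319 320 319 291 212 155 165 172 180 184 186 195 194
 207 281 338 316 296 281 266 242 216 202 258 320 320 314 307 307 334 349
 365 384 379 357]
[ -87.28675408 -114.98582744  146.45937182] 2.334831565692176
[ -88.49701044 -114.42936468  148.2264956 ] 1.5483878294229663
[ -53.97630964 -111.80798793  215.79444907] 1.2114272380632962
ridge [-69.3639261    9.37329903  76.49662397] 2.2426920220163815 [-68.38111292   9.58761517  77.        ]
```

Run:
```python
from h import *
rows([((-87,-115,146),35)])
print('push'); rows([((-87+d,-115,146-.1*d),35) for d in (6,12,18,22,25)],base=((-87,-115,146),35))
```

```text
[0.001, 0.001, 0.002] [-1.1, -0.8, 123.0]
push
[0.0, 0.0, 0.0] [4.6, -0.0, 3.9]
[0.0, 0.0, 0.0] [9.1, -0.0, 7.9]
[0.0, 0.0, 0.0] [13.7, -0.0, 11.8]
[0.0, 0.0, 0.0] [16.8, 0.0, 14.4]
[0.0, 0.0, 0.0] [19.0, -0.0, 16.4]
```

Call:
{"op": "move_arm", "data": {
  "plan": [
    [[0, 0, 0], [-1, -1, 50], 0.2],
    [[0, 0, 0], [-1, -1, 95], 0.2],
    [[0, 0, 0], [-1, -1, 123], 0.2],
    [[0, 0, 0], [-1, -1, 123], 0.2],
    [[0, 0, 0], [-1, -1, 123], -1],
    [[0, 0, 0], [-1, -1, 123], -1],
    [[0, 0, 0], [-1, -1, 123], -1],
    [[0, 0, 0], [-1, -1, 123], -1],
    [[0, 0, 0], [-1, -1, 123], -1]
  ]
}}

```text
time_s: 9.52
position: [0.5787, -0.1318, 0.1507]
tool_rot: [-0.021, 0.952, 0.063, 0.3]
contact_force: [-4.5, 7.3, 5.3]
grip_width: 0.0257
grip_force: 30.0
```

Run:
```python
from h import *
where()
```

```text
t 9.53 grasp(case mm) [ -86.9 -114.   145.8] lean 35.0 F [-4.5  7.3  5.3] w 0.0257 gf 30.0
```

Call:
{"op": "move_arm", "data": {
  "plan": [
    [[0, 0, 0], [2.5, 0, 2], -1],
    [[0, 0, 0], [4.5, 0, 4], -1],
    [[0, 0, 0], [7, 0, 6], -1],
    [[0, 0, 0], [9, 0, 8], -1],
    [[0, 0, 0], [11.5, 0, 10], -1],
    [[0, 0, 0], [13.5, 0, 12], -1],
    [[0, 0, 0], [13.5, 0, 12], -1]
  ]
}}

```text
time_s: 10.4
position: [0.597, -0.1296, 0.1492]
tool_rot: [-0.02, 0.952, 0.063, 0.3]
contact_force: [-2.4, 6.3, 5.9]
grip_width: 0.0259
grip_force: 30.0
```

Run:
```python
from h import *
where()
```

```text
t 10.4 grasp(case mm) [ -68.5 -114.1  144.3] lean 35.0 F [-2.4  6.3  5.9] w 0.0259 gf 30.0
```

Call:
{"op": "move_arm", "data": {
  "plan": [
    [[0, 0, 0], [1.5, 0, 1.5], -1],
    [[0, 0, 0], [3, 0, 3], -1],
    [[0, 0, 0], [3, 0, 3], -1]
  ]
}}

```text
time_s: 10.78
position: [0.601, -0.1291, 0.1483]
tool_rot: [-0.02, 0.952, 0.063, 0.3]
contact_force: [-2.8, 6.5, 5.3]
grip_width: 0.0259
grip_force: 30.0
```

Run:
```python
from h import *
where()
```

```text
t 10.78 grasp(case mm) [ -64.4 -114.2  143.4] lean 35.0 F [-2.8  6.5  5.3] w 0.0259 gf 30.0
```

Call:
{"op": "move_arm", "data": {
  "plan": [
    [[0, 0, 0], [1.5, 0, 1.5], -1],
    [[0, 0, 0], [3, 0, 3], -1],
    [[0, 0, 0], [3, 0, 3], -1]
  ]
}}

```text
time_s: 11.15
position: [0.6051, -0.1285, 0.1474]
tool_rot: [-0.02, 0.952, 0.063, 0.3]
contact_force: [-1.9, 5.7, 3.8]
grip_width: 0.0257
grip_force: 30.0
```

Run:
```python
from h import *
where()
```

```text
t 11.15 grasp(case mm) [ -60.3 -114.2  142.4] lean 35.0 F [-1.9  5.7  3.8] w 0.0257 gf 30.0
```

Call:
{"op": "move_arm", "data": {
  "plan": [
    [[0, 0, 0], [1, 0, 1], -1],
    [[0, 0, 0], [2.5, 0, 2], -1],
    [[0, 0, 0], [2.5, 0, 2], -1]
  ]
}}

```text
time_s: 11.52
position: [0.6071, -0.1283, 0.1468]
tool_rot: [-0.02, 0.952, 0.063, 0.299]
contact_force: [-13.7, 5.8, 9.1]
grip_width: 0.0257
grip_force: 30.0
```

Run:
```python
from h import *
where()
s=snap('scene'); w=snap('wrist')
A=cv2.resize(s['image'][130:270,260:410],(640,597),interpolation=cv2.INTER_CUBIC)
cv2.imwrite('pics/s5.png',A); cv2.imwrite('pics/w5.png',w['image'])
```

```text
t 11.53 grasp(case mm) [ -58.3 -114.2  141.9] lean 34.8 F [-13.7   5.8   9.1] w 0.0257 gf 30.0
```

Call:
{"op": "move_arm", "data": {
  "plan": [
    [[0, 0, 0], [1, 0, 0.5], -1],
    [[0, 0, 0], [1, 0, 0.5], -1],
    [[0, 0, 0], [0, 0, 0], -0.3],
    [[0, 0, 0], [0, 0, 0], 0.2],
    [[0, 0, 0], [0, 0, 0], 0.2],
    [[0, 0, 0], [0, 0, 0], 0.2],
    [[0, 0, 0], [0, 0, 0], 0.2],
    [[0, 0, 0], [0, 0, -40], 0.2],
    [[0, 0, 0], [0, 0, -80], 0.2],
    [[0, 0, 0], [0, 0, -110], 0.2],
    [[0, 0, 0], [0, 0, -110], 0.2]
  ]
}}

```text
time_s: 13.0
position: [0.5459, -0.1382, 0.2384]
tool_rot: [-0.018, 0.951, 0.062, 0.301]
contact_force: [-0.5, -0.1, 0.4]
grip_width: 0.0526
grip_force: 0.0
```

Run:
```python
from h import *
where()
w=snap('wrist'); cv2.imwrite('pics/w6.png',w['image'])
np.savez('w_c.npz',**{k:np.array(v) for k,v in w.items()})
print('expected locked boss px',proj(w,[wf(-.058,-.1145,.142),wf(-.087,-.115,.146)]))
print('ridge px',proj(w,[wf(-.069,.009,.077)]))
```

```text
t 13.0 grasp(case mm) [-120.3 -116.1  233.5] lean 35.1 F [-0.5 -0.1  0.4] w 0.0526 gf 0.0
expected locked boss px [[323.07562679 204.82956125]
 [323.56132381 235.10011465]]
ridge px [[212.26820091 232.50999039]]
```

View pics/w6.png

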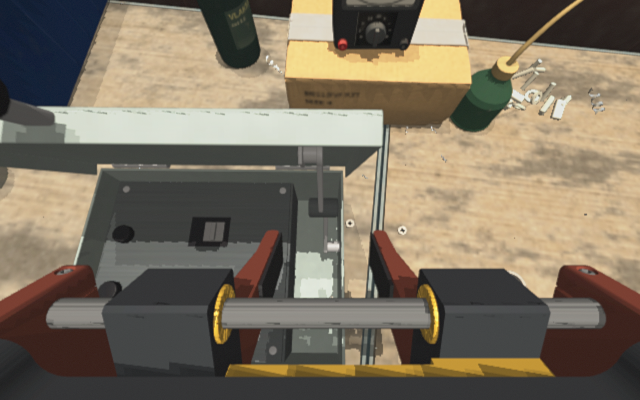

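The boss is at (323,207), near the projected locked position (323,205) and well away from its old one (323,235). The switch ridge is at (213,232), as projected. Next is the switch: fingers closed, landing to the right of the ridge.

Run:
```python
from h import *
rows([((-135,-17,182),35),((-84,-17,107),35),((-76,-17,95.5),35)])
```

```text
[0.001, 0.001, 0.0] [-40.1, -98.7, 31.6]
[0.001, 0.001, 0.0] [-41.2, -98.9, 122.3]
[0.001, 0.001, 0.0] [-41.2, -98.9, 136.3]
```

Call:
{"op": "move_arm", "data": {
  "plan": [
    [[0, 0, 0], [-20, -50, 10], -0.5],
    [[0, 0, 0], [-41, -99, 32], -1],
    [[0, 0, 0], [-41, -99, 32], -1],
    [[0, 0, 0], [-41, -99, 80], -1],
    [[0, 0, 0], [-41, -99, 122], -1],
    [[0, 0, 0], [-41, -99, 122], -1],
    [[0, 0, 0], [-41, -99, 129], -1],
    [[0, 0, 0], [-41, -99, 136], -1],
    [[0, 0, 0], [-41, -99, 136], -1]
  ]
}}

```text
time_s: 14.18
position: [0.5764, -0.0339, 0.1007]
tool_rot: [-0.019, 0.952, 0.062, 0.299]
contact_force: [0.3, 0.4, 0.4]
grip_width: 0.0006
grip_force: 0.0
```

Run:
```python
from h import *
where()
```

```text
t 14.18 grasp(case mm) [-76.4 -16.6  95.8] lean 34.9 F [0.3 0.4 0.4] w 0.0006 gf 0.0
```

Call:
{"op": "move_arm", "data": {
  "plan": [
    [[0, 0, 0], [-0.7, 0, 1], -1],
    [[0, 0, 0], [-0.7, -4, 1], -1],
    [[0, 0, 0], [-0.7, -8, 1], -1],
    [[0, 0, 0], [-0.7, -10, 1], -1],
    [[0, 0, 0], [-0.7, -12, 1], -1],
    [[0, 0, 0], [-0.7, -12, 1], -1]
  ]
}}

```text
time_s: 14.92
position: [0.5747, -0.0215, 0.0989]
tool_rot: [-0.02, 0.952, 0.062, 0.299]
contact_force: [0.8, 0.6, 1.8]
grip_width: 0.0004
grip_force: 0.2
```

Run:
```python
from h import *
where()
w=snap('wrist'); cv2.imwrite('pics/w7.png',w['image'])
print(proj(w,[wf(-.069,.0093,.077),wf(-.069,.0193,.077),wf(-.069,.032,.072)]))
```

```text
t 14.93 grasp(case mm) [-76.5  -4.1  94. ] lean 34.8 F [0.8 0.6 1.8] w 0.0004 gf 0.2
[[303.00971141 251.76242725]
 [286.63228787 251.75464238]
 [267.38720506 252.98919742]]
```

Call:
{"op": "move_arm", "data": {
  "plan": [
    [[0, 0, 0], [0, -2, 0], -1],
    [[0, 0, 0], [0, -4, 0], -1],
    [[0, 0, 0], [0, -4, 0], -1]
  ]
}}

```text
time_s: 15.35
position: [0.5742, -0.0181, 0.0989]
tool_rot: [-0.019, 0.952, 0.062, 0.299]
contact_force: [0.6, -3.4, 0.2]
grip_width: 0.0004
grip_force: 1.8
```

Run:
```python
from h import *
where()
```

```text
t 15.35 grasp(case mm) [-76.5  -0.7  94. ] lean 34.9 F [ 0.6 -3.4  0.2] w 0.0004 gf 1.8
```

Call:
{"op": "move_arm", "data": {
  "plan": [
    [[0, 0, 0], [0, -2, 0], -1],
    [[0, 0, 0], [0, -4, 0], -1],
    [[0, 0, 0], [0, -6, 0], -1],
    [[0, 0, 0], [0, -8, 0], -1],
    [[0, 0, 0], [0, -9, 0], -1],
    [[0, 0, 0], [0, -9, 0], -1]
  ]
}}

```text
time_s: 16.1
position: [0.573, -0.0087, 0.0988]
tool_rot: [-0.02, 0.952, 0.062, 0.299]
contact_force: [-0.6, -2.0, 0.5]
grip_width: 0.0001
grip_force: 1.1
```

Run:
```python
from h import *
where()
```

```text
t 16.1 grasp(case mm) [-76.6   8.8  93.9] lean 34.8 F [-0.6 -2.   0.5] w 0.0001 gf 1.1
```

Call:
{"op": "move_arm", "data": {
  "plan": [
    [[0, 0, 0], [0, -1, 0], -1],
    [[0, 0, 0], [0, -2, 0], -1],
    [[0, 0, 0], [0, -2, 0], -1]
  ]
}}

```text
time_s: 16.48
position: [0.5729, -0.008, 0.0989]
tool_rot: [-0.018, 0.952, 0.062, 0.299]
contact_force: [1.1, -7.5, 0.4]
grip_width: 0.0004
grip_force: 3.7
```

Call:
{"op": "move_arm", "data": {
  "plan": [
    [[0, 0, 0], [0, 4, 0], -1],
    [[0, 0, 0], [0, 4, -40], -1],
    [[0, 0, 0], [0, 4, -90], -1],
    [[0, 0, 0], [0, 4, -130], 0],
    [[0, 0, 0], [0, 4, -130], 0.2]
  ]
}}

```text
time_s: 17.1
position: [0.4999, -0.0205, 0.2097]
tool_rot: [-0.019, 0.951, 0.062, 0.302]
contact_force: [0.8, -0.8, -0.4]
grip_width: 0.0169
grip_force: 0.0
```

Run:
```python
from h import *
where()
w=snap('wrist'); cv2.imwrite('pics/w8.png',w['image'])
u=[proj(w,wf(-.067,y/1000,.072))[0] for y in range(-12,40,2)]
print([(y,int(w['image'][int(round(p[1])),int(round(p[0]))].sum())) for y,p in zip(range(-12,40,2),u)])
print('boss',proj(w,wf(-.058,-.1145,.142)))
```

```text
t 17.1 grasp(case mm) [-150.4    6.6  204.8] lean 35.2 F [ 0.8 -0.8 -0.4] w 0.0169 gf 0.0
[(-12, 222), (-10, 223), (-8, 218), (-6, 107), (-4, 108), (-2, 109), (0, 107), (2, 108), (4, 102), (6, 108), (8, 129), (10, 327), (12, 324), (14, 330), (16, 320), (18, 326), (20, 332), (22, 323), (24, 327), (26, 329), (28, 327), (30, 313), (32, 103), (34, 107), (36, 118), (38, 219)]
boss [[466.53849867 161.09501473]]
```

The plate now spans y = 9–31 mm (it was centred at 9.3, now at 20), so the switch is fully over. Back to the knee.

Run:
```python
from h import *
rows([((-124,-114.5,236),35),((-58,-114.5,142),35)])
```

```text
[0.0, 0.0, 0.0] [41.4, 121.2, -12.7]
[0.0, 0.0, 0.0] [41.5, 121.2, 102.2]
```

Call:
{"op": "move_arm", "data": {
  "plan": [
    [[0, 0, 0], [20, 50, -12], 0.2],
    [[0, 0, 0], [41, 100, -12], 0.2],
    [[0, 0, 0], [41, 121, -12], 0.2],
    [[0, 0, 0], [41, 121, -12], 0.2],
    [[0, 0, 0], [41, 121, 40], 0.2],
    [[0, 0, 0], [41, 121, 85], 0.2],
    [[0, 0, 0], [41, 121, 102], 0.2],
    [[0, 0, 0], [41, 121, 102], 0.2],
    [[0, 0, 0], [41, 121, 102], -0.6],
    [[0, 0, 0], [41, 121, 102], -1],
    [[0, 0, 0], [41, 121, 102], -1],
    [[0, 0, 0], [41, 121, 102], -1],
    [[0, 0, 0], [41, 121, 102], -1]
  ]
}}

```text
time_s: 18.77
position: [0.6067, -0.1283, 0.1468]
tool_rot: [-0.02, 0.952, 0.062, 0.299]
contact_force: [-6.1, 2.5, 6.3]
grip_width: 0.0256
grip_force: 30.0
```

Run:
```python
from h import *
where()
b=((-58,-114.5,142),35)
rows([((-58-d,-114.5,142+e),35) for d,e in((5,1),(10,2),(16,3),(22,3.8),(28,4))],base=b)
```

```text
t 18.77 grasp(case mm) [ -58.7 -114.1  141.9] lean 34.9 F [-6.1  2.5  6.3] w 0.0256 gf 30.0
[0.0, 0.0, 0.0] [-3.5, 0.0, -3.7]
[0.0, 0.0, 0.0] [-7.0, 0.0, -7.4]
[0.0, 0.0, 0.0] [-11.4, 0.0, -11.6]
[0.0, 0.0, 0.0] [-15.8, 0.0, -15.7]
[0.0, 0.0, 0.0] [-20.6, 0.0, -19.3]
```

Call:
{"op": "move_arm", "data": {
  "plan": [
    [[0, 0, 0], [-2, 0, -2], -1],
    [[0, 0, 0], [-3.5, 0, -3.5], -1],
    [[0, 0, 0], [-5, 0, -5.5], -1],
    [[0, 0, 0], [-7, 0, -7.5], -1],
    [[0, 0, 0], [-9, 0, -9.5], -1],
    [[0, 0, 0], [-11.5, 0, -11.5], -1],
    [[0, 0, 0], [-13.5, 0, -13.5], -1],
    [[0, 0, 0], [-16, 0, -15.5], -1],
    [[0, 0, 0], [-18.5, 0, -17.5], -1],
    [[0, 0, 0], [-18.5, 0, -17.5], -1]
  ]
}}

```text
time_s: 20.02
position: [0.5814, -0.1314, 0.1487]
tool_rot: [-0.02, 0.952, 0.062, 0.299]
contact_force: [1.3, 4.0, -0.7]
grip_width: 0.0258
grip_force: 30.0
```

Run:
```python
from h import *
where()
```

```text
t 20.02 grasp(case mm) [ -84.2 -113.9  143.7] lean 34.8 F [ 1.3  4.  -0.7] w 0.0258 gf 30.0
```

Knee broken. I release, back off and look at the grip.

Call:
{"op": "move_arm", "data": {
  "plan": [
    [[0, 0, 0], [0, 0, 0], -0.3],
    [[0, 0, 0], [0, 0, 0], 0.2],
    [[0, 0, 0], [0, 0, 0], 0.2],
    [[0, 0, 0], [0, 0, 0], 0.2],
    [[0, 0, 0], [0, 0, 0], 0.2],
    [[0, 0, 0], [0, 0, -50], 0.2],
    [[0, 0, 0], [0, 0, -110], 0.2],
    [[0, 0, 0], [-40, -50, -120], 0.3],
    [[0, 0, 0], [-70, -110, -120], 0.3],
    [[0, 0, 0], [-70, -115, -120], 0.3],
    [[0, 0, 0], [-70, -115, -120], 0.3]
  ]
}}

```text
time_s: 21.4
position: [0.4564, -0.037, 0.2107]
tool_rot: [-0.021, 0.953, 0.064, 0.294]
contact_force: [-0.7, -0.0, 0.8]
grip_width: 0.0572
grip_force: 0.0
```

Run:
```python
from h import *
where()
w=snap('wrist'); cv2.imwrite('pics/w9.png',w['image'])
im=w['image'].astype(int).sum(2)
for a in (1.10,1.15,1.2,1.209): print(a,proj(w,wf(-.2355*np.cos(a),.0005,.101+.2355*np.sin(a))))
```

```text
t 21.4 grasp(case mm) [-195.9   -4.   205.8] lean 34.3 F [-0.7 -0.   0.8] w 0.0572 gf 0.0
1.1 [[309.70896442 -82.73006321]]
1.15 [[ 309.55137576 -127.47875453]]
1.2 [[ 309.50899319 -171.44645489]]
1.209 [[ 309.51404761 -179.19588916]]
```

View pics/w9.png

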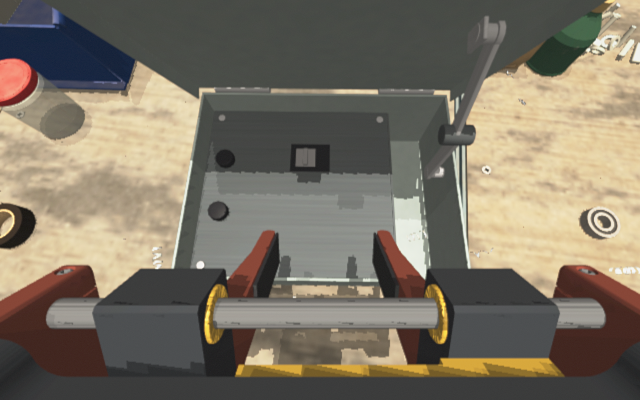

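The lid is still up and the knee is bent at (457,135), but the grip is out of the picture. I raise the arm to a pose in line with it.

Run:
```python
from h import *
rows([((-190,0.5,320),35),((-150,0.5,416),35)])
```

```text
[-0.003, 0.011, 0.002] [68.9, -5.3, -90.4]
[-0.003, 0.011, 0.002] [156.1, -5.4, -147.1]
```

Call:
{"op": "move_arm", "data": {
  "plan": [
    [[0, 0.01, 0], [35, -5, -45], 0.3],
    [[0, 0.01, 0], [69, -5, -90], 0.3],
    [[0, 0.01, 0], [112, -5, -120], 0.3],
    [[0, 0.01, 0], [156, -5, -147], 0.3],
    [[0, 0.01, 0], [156, -5, -147], 0.3],
    [[0, 0.01, 0], [156, -5, -147], 0.3]
  ]
}}

```text
time_s: 22.2
position: [0.5012, -0.0279, 0.4189]
tool_rot: [-0.021, 0.952, 0.063, 0.298]
contact_force: [-1.3, -0.8, -0.6]
grip_width: 0.0572
grip_force: 0.0
```

Run:
```python
from h import *
where()
w=snap('wrist'); cv2.imwrite('pics/w10.png',w['image'])
for a in (1.10,1.15,1.2,1.209): print(a,proj(w,wf(-.2355*np.cos(a),.0005,.101+.2355*np.sin(a))))
im=w['image'].astype(int).sum(2)
m=(im<150).astype(np.uint8); m[265:]=0
n,l,st,c=cv2.connectedComponentsWithStats(m)
for i in range(1,n):
    if st[i,4]>150: print(st[i],c[i])
```

```text
t 22.2 grasp(case mm) [-150.2   -0.8  414. ] lean 34.8 F [-1.3 -0.8 -0.6] w 0.0572 gf 0.0
1.1 [[324.17531081 227.36797315]]
1.15 [[324.16995888 214.87877495]]
1.2 [[324.17014498 202.19436844]]
1.209 [[324.17077182 199.89913561]]
[118   0  23  34 409] [128.91198044  12.00244499]
[    0     0   640   189 43752] [364.0963156   56.02434174]
[   0  111   55   37 1059] [ 19.37488196 134.5911237 ]
[471 143  33  20 342] [484.85087719 154.28947368]
[311 209  28   9 173] [323.87861272 213.34104046]
[305 228  25  19 291] [318.69072165 237.10652921]
[261 233  18  32 332] [272.35240964 252.26506024]
[373 234  18  31 320] [379.203125 252.578125]
```

Run:
```python
import cv2
im=cv2.imread('pics/w10.png').astype(int).sum(2)
for u in(313,316,333,336): print(u,im[185:235,u])
print(im[213,300:350],im[200,300:350])
```

```text
313 [434 461 497 506 486 472 479 461 390 338 344 347 294 162 134 149 160 169
 176 170 172 166 165 161 148 143 134 125 111 102  98 115 161 186 185 184
 188 187 189 193 188 185 161 111  97 140 225 274 272 268]
316 [401 422 443 468 495 519 543 520 421 341 343 350 289 151 139 148 159 170
 181 187 180 180 175 166 152 145 138 129 117 107  98 107 154 188 187 186
 190 191 188 189 186 187 164 112  98 144 217 255 252 250]
333 [462 463 473 488 486 483 496 494 428 345 347 347 294 156 125 133 144 151
 161 175 193 208 218 219 199 180 159 142 129 116 106 107 151 188 187 190
 191 186 185 188 190 187 192 187 189 189 188 185 190 188]
336 [465 450 450 463 478 496 515 503 429 346 345 348 293 155 126 136 139 150
 156 175 186 206 226 226 207 189 171 146 128 115 107 112 154 188 190 188
 190 191 185 189 187 188 187 186 190 190 189 184 187 193]
[593 598 602 604 605 596 595 606 616 611 416 195 110 111 120 118 117 119
 118 117 121 122 124 125 124 126 123 128 125 126 118 128 127 129 131 131
 128 126 149 324 549 593 640 646 643 643 642 641 642 646] [552 550 546 556 556 546 543 543 546 550 542 286 155 149 150 152 148 147
 145 147 146 143 142 142 142 139 141 142 141 136 137 137 137 133 138 134
 136 129 141 295 488 507 502 503 503 502 502 503 515 509]
```

Run:
```python
from h import *
rows([((-90,0,318.5),35)])
R=235.5
f=lambda a:((-R*np.cos(a),0,101+R*np.sin(a)),35*a/1.18)
print('arc1'); rows([f(1.18-1.18*i/36) for i in range(1,19)],base=((-90,0,318.5),35))
print('arc2'); rows([f(1.18-1.18*i/36) for i in range(19,37)]+[((-R,0,98),0)],base=f(.59))
```

```text
[-0.004, 0.005, -0.001] [-4.2, -0.2, 112.1]
arc1
[0.0, -0.017, -0.0] [-7.1, -0.0, -1.6]
[-0.0, -0.034, -0.0] [-14.6, 0.0, -2.9]
[-0.0, -0.051, -0.0] [-22.1, -0.0, -4.0]
[-0.0, -0.068, -0.0] [-29.7, -0.0, -4.8]
[0.0, -0.085, 0.0] [-37.3, -0.0, -5.3]
[0.0, -0.102, -0.0] [-44.9, -0.0, -5.6]
[-0.0, -0.119, -0.0] [-52.5, -0.0, -5.7]
[-0.0, -0.136, 0.0] [-60.1, 0.0, -5.4]
[-0.0, -0.153, -0.0] [-67.7, 0.0, -5.0]
[-0.0, -0.17, -0.0] [-75.3, -0.0, -4.3]
[-0.0, -0.187, -0.0] [-82.9, -0.0, -3.3]
[-0.0, -0.204, -0.0] [-90.4, -0.0, -2.1]
[0.0, -0.221, -0.0] [-97.9, -0.0, -0.6]
[-0.0, -0.238, -0.0] [-105.3, -0.0, 1.1]
[-0.0, -0.255, -0.0] [-112.7, 0.0, 3.1]
[0.0, -0.271, -0.0] [-120.0, -0.0, 5.3]
[-0.0, -0.288, -0.0] [-127.2, -0.0, 7.8]
[-0.0, -0.305, -0.0] [-134.4, -0.0, 10.5]
arc2
[0.0, -0.017, 0.0] [-5.8, 0.0, 4.9]
[0.0, -0.034, -0.0] [-11.5, 0.0, 10.0]
[0.0, -0.051, -0.0] [-17.0, -0.0, 15.4]
[0.0, -0.068, 0.0] [-22.4, 0.0, 20.8]
[0.0, -0.085, 0.0] [-27.5, 0.0, 26.5]
[-0.0, -0.102, 0.0] [-32.5, 0.0, 32.3]
[-0.0, -0.119, 0.0] [-37.2, 0.0, 38.3]
[-0.0, -0.136, 0.0] [-41.8, 0.0, 44.5]
[0.0, -0.153, 0.0] [-46.2, -0.0, 50.8]
[0.0, -0.17, 0.0] [-50.3, 0.0, 57.3]
[0.0, -0.187, 0.0] [-54.3, -0.0, 63.9]
[0.0, -0.204, 0.0] [-58.0, 0.0, 70.6]
[0.0, -0.221, 0.0] [-61.5, 0.0, 77.4]
[-0.0, -0.238, 0.0] [-64.8, -0.0, 84.4]
[0.0, -0.255, 0.0] [-67.8, 0.0, 91.5]
[0.0, -0.271, 0.0] [-70.6, 0.0, 98.6]
[-0.0, -0.288, 0.0] [-73.2, -0.0, 105.9]
[0.0, -0.305, 0.0] [-75.6, 0.0, 113.3]
[0.0, -0.305, 0.0] [-76.5, 0.0, 116.1]
```

Call:
{"op": "move_arm", "data": {
  "plan": [
    [[0, 0, 0], [0, 0, 0], 0.3]
  ]
}}

```text
time_s: 22.38
position: [0.5009, -0.0274, 0.4176]
tool_rot: [-0.022, 0.952, 0.063, 0.297]
contact_force: [-0.9, -0.2, -0.3]
grip_width: 0.0569
grip_force: 0.0
```

Call:
{"op": "move_arm", "data": {
  "plan": [
    [[0, 0.005, 0], [-2, 0, 50], 0.3],
    [[0, 0.005, 0], [-4, 0, 90], 0.3],
    [[0, 0.005, 0], [-4, 0, 112], 0.3],
    [[0, 0.005, 0], [-4, 0, 112], 0.3],
    [[0, 0.005, 0], [-4, 0, 112], -0.6],
    [[0, 0.005, 0], [-4, 0, 112], -1],
    [[0, 0.005, 0], [-4, 0, 112], -1],
    [[0, 0.005, 0], [-4, 0, 112], -1],
    [[0, 0.005, 0], [-4, 0, 112], -1],
    [[0, 0.005, 0], [-4, 0, 112], -1]
  ]
}}

```text
time_s: 23.62
position: [0.5614, -0.019, 0.3255]
tool_rot: [-0.021, 0.951, 0.063, 0.301]
contact_force: [-4.5, -2.0, 5.5]
grip_width: 0.026
grip_force: 30.0
```

Run:
```python
from h import *
where()
```

```text
t 23.62 grasp(case mm) [-8.940e+01  2.000e-01  3.206e+02] lean 35.1 F [-4.5 -2.   5.5] w 0.026 gf 30.0
```

Call:
{"op": "move_arm", "data": {
  "plan": [
    [[0, -0.017, 0], [-7, 0, -1.5], -1],
    [[0, -0.034, 0], [-14.5, 0, -3], -1],
    [[0, -0.051, 0], [-22, 0, -4], -1],
    [[0, -0.068, 0], [-29.5, 0, -5], -1],
    [[0, -0.085, 0], [-37.5, 0, -5.5], -1],
    [[0, -0.102, 0], [-45, 0, -5.5], -1],
    [[0, -0.119, 0], [-52.5, 0, -5.5], -1],
    [[0, -0.136, 0], [-60, 0, -5.5], -1],
    [[0, -0.153, 0], [-67.5, 0, -5], -1],
    [[0, -0.17, 0], [-75.5, 0, -4.5], -1],
    [[0, -0.187, 0], [-83, 0, -3.5], -1],
    [[0, -0.204, 0], [-90.5, 0, -2], -1],
    [[0, -0.221, 0], [-98, 0, -0.5], -1],
    [[0, -0.238, 0], [-105.5, 0, 1], -1],
    [[0, -0.255, 0], [-112.5, 0, 3], -1],
    [[0, -0.271, 0], [-120, 0, 5.5], -1],
    [[0, -0.288, 0], [-127, 0, 8], -1],
    [[0, -0.305, 0], [-134.5, 0, 10.5], -1]
  ]
}}

```text
time_s: 25.88
position: [0.4572, -0.0317, 0.2376]
tool_rot: [-0.013, 0.986, 0.066, 0.151]
contact_force: [-2.7, 1.4, 2.8]
grip_width: 0.0258
grip_force: 30.0
```

Run:
```python
from h import *
where()
```

```text
t 25.88 grasp(case mm) [-196.     1.2  231.9] lean 17.4 F [-2.7  1.4  2.8] w 0.0258 gf 30.0
```

Call:
{"op": "move_arm", "data": {
  "plan": [
    [[0, -0.017, 0], [-6, 0, 5], -1],
    [[0, -0.034, 0], [-11.5, 0, 10], -1],
    [[0, -0.051, 0], [-17, 0, 15.5], -1],
    [[0, -0.068, 0], [-22.5, 0, 21], -1],
    [[0, -0.085, 0], [-27.5, 0, 26.5], -1],
    [[0, -0.102, 0], [-32.5, 0, 32.5], -1],
    [[0, -0.119, 0], [-37, 0, 38.5], -1],
    [[0, -0.136, 0], [-42, 0, 44.5], -1],
    [[0, -0.153, 0], [-46, 0, 51], -1],
    [[0, -0.17, 0], [-50.5, 0, 57.5], -1],
    [[0, -0.187, 0], [-54.5, 0, 64], -1],
    [[0, -0.204, 0], [-58, 0, 70.5], -1],
    [[0, -0.221, 0], [-61.5, 0, 77.5], -1],
    [[0, -0.238, 0], [-65, 0, 84.5], -1],
    [[0, -0.255, 0], [-68, 0, 91.5], -1],
    [[0, -0.271, 0], [-70.5, 0, 98.5], -1],
    [[0, -0.288, 0], [-73, 0, 106], -1],
    [[0, -0.305, 0], [-75.5, 0, 111], -1],
    [[0, -0.305, 0], [-75.5, 0, 113.5], -1],
    [[0, -0.305, 0], [-75.5, 0, 113.5], -1]
  ]
}}

```text
time_s: 28.38
position: [0.4195, -0.0362, 0.1061]
tool_rot: [-0.003, 0.998, 0.067, -0.001]
contact_force: [-5.3, 4.0, -2.1]
grip_width: 0.0257
grip_force: 30.0
```

Run:
```python
from h import *
where()
```

```text
t 28.38 grasp(case mm) [-235.7    1.6  100.1] lean -0.1 F [-5.3  4.  -2.1] w 0.0257 gf 30.0
```

Call:
{"op": "move_arm", "data": {
  "plan": [
    [[0, 0, 0], [0, 0, 1.5], -1],
    [[0, 0, 0], [0, 0, 3], -1],
    [[0, 0, 0], [0, 0, 3], -1]
  ]
}}

```text
time_s: 28.75
position: [0.4195, -0.0363, 0.1039]
tool_rot: [-0.003, 0.998, 0.067, -0.001]
contact_force: [-5.9, 4.3, 0.7]
grip_width: 0.0257
grip_force: 30.0
```

Run:
```python
from h import *
where()
```

```text
t 28.75 grasp(case mm) [-235.7    1.6   97.9] lean -0.1 F [-5.9  4.3  0.7] w 0.0257 gf 30.0
```

Still no firm stop, so I press further.

Call:
{"op": "move_arm", "data": {
  "plan": [
    [[0, 0, 0], [0, 0, 1.5], -1],
    [[0, 0, 0], [0, 0, 3], -1],
    [[0, 0, 0], [0, 0, 3], -1]
  ]
}}

```text
time_s: 29.12
position: [0.4196, -0.0362, 0.1037]
tool_rot: [-0.002, 0.998, 0.067, -0.0]
contact_force: [-15.4, 5.8, 15.8]
grip_width: 0.0256
grip_force: 30.0
```

Run:
```python
from h import *
where()
```

```text
t 29.12 grasp(case mm) [-235.6    1.5   97.7] lean -0.0 F [-15.4   5.8  15.8] w 0.0256 gf 30.0
```

Firm stop: the lid is shut. I relax, open and withdraw.

Call:
{"op": "move_arm", "data": {
  "plan": [
    [[0, 0, 0], [0, 0, -2], -1],
    [[0, 0, 0], [0, 0, -2], -0.3],
    [[0, 0, 0], [0, 0, -2], 0.3],
    [[0, 0, 0], [0, 0, -2], 0.3],
    [[0, 0, 0], [0, 0, -2], 0.3],
    [[0, 0, 0], [0, 0, -2], 0.3],
    [[0, 0, 0], [0, 0, -2], 0.3],
    [[0, 0, 0], [0, 0, -40], 0.3],
    [[0, 0, 0], [0, 0, -90], 0.3],
    [[0, 0, 0], [0, 0, -122], 0.3],
    [[0, 0, 0], [0, 0, -122], 0.3],
    [[0, 0, 0], [0, 0, -122], 0.3]
  ]
}}

```text
time_s: 30.62
position: [0.4203, -0.0371, 0.2225]
tool_rot: [-0.002, 0.998, 0.067, -0.0]
contact_force: [-0.5, -0.1, -0.2]
grip_width: 0.0571
grip_force: 0.0
```

Run:
```python
from h import *
where()
w=snap('wrist')['image']; r=cv2.imread('pics/w1.png')
d=cv2.absdiff(w,r).sum(2); print('diff lid/grip area',d[100:215,150:500].mean(), d[0:100].mean())
g=lambda i: cv2.cvtColor(i[60:180,150:500],6).astype(np.float32)
print('shift',cv2.phaseCorrelate(g(r),g(w)))
for i in (r,w): print(np.abs(np.diff(i[140:190,350].astype(int).sum(1))).argmax()+140)
```

```text
t 30.62 grasp(case mm) [-235.     0.6  216.5] lean 0.0 F [-0.5 -0.1 -0.2] w 0.0571 gf 0.0
diff lid/grip area 22.182335403726707 19.4325
shift ((0.48823471301878385, -0.02386074416286732), 0.6129809919993082)
167
165
```

Run:
```python
from h import *
s=snap('scene')['image']; r=cv2.imread('pics/scene0.png')
d=cv2.absdiff(s,r).max(2); print('case side',(d[160:280,310:395]>30).mean(), 'bystanders',[(d[v-10:v+10,u-10:u+10]>30).mean() for u,v in((351,365),(404,331),(297,130),(254,154))])
print('right corner edges',[np.abs(np.diff(i[190:230,370].astype(int).sum(1))).argmax() for i in(r,s)])
```

```text
case side 0.0 bystanders [np.float64(0.0), np.float64(0.0), np.float64(0.13), np.float64(0.74)]
right corner edges [np.int64(10), np.int64(10)]
```

The case looks exactly as it did at the start. The differences at the jar and tape come from the arm standing in front of them. I hand the job in.

```bash
python3 -c "
from rig import ctrl; print(ctrl.finish_job())"
```

```text
the job is handed in; nothing more can be done
None
```

I handed the job in at about 31 s of the 72 s allowed: the lid stood on its locked stay, the switch went fully over to the left, the knee was broken with the lid up, and the lid was lowered by hand until fully shut; no verdict came back, and the jar and tape were hidden behind the arm in my last check, though nothing came near them.

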